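# Discharge a capacitor and stand it on the safe perch

## Task

Discharge the blue capacitor: keeping it upright, press it down centrally on the copper sprung pad of the grey discharge unit until the pad is fully depressed, and hold it down for about a second. Then stand it upright on the narrow raised green bar, setting it down gently without letting it drop, and let go. Leave the black capacitor on its red bar, and the meter, screwdriver and parts bin, where they are.

Things in the scene. Friction and masses are not known exactly. Their poses are not given: they have to be found in the camera images.
- cap_blue: Blue can capacitor to be discharged: upright cylinder 40 mm diameter, 85 mm tall, about 150 g, silver top and white dashed stripe; flat underside holds its contacts. Starts standing on the bench mat. Origin at the centre of its underside, z up along its axis.
- cap_black: Black can capacitor of the same size (40 mm diameter, 85 mm tall), standing on the bar of the red perch; leave it alone. Origin at the centre of its underside, z up.
- unit: Grey discharge unit, fixed to the bench: box 110 mm (its x) by 120 mm (its y) by 60 mm high, three lamps on its front (-x) face; it carries the sprung copper pad in the middle of its top. Origin at the centre of its underside.
- pad_top (a point): Centre of the upper face of the round copper pad, 56 mm diameter, 75 mm above the bench when up; it moves down with the pad.
- pad (a joint): Travel of the sprung copper pad in m: 0 is up, 0.008 is fully depressed (bottomed). It starts to move at about 4 N and takes about 10 N to bottom.
- perch_green: Green perch, fixed to the bench: steel foot 70 by 120 mm, two posts, and a level green bar 20 mm wide (its x), 110 mm long (its y), 12 mm thick, with its flat top 100 mm above the bench. Origin at the centre of the foot's underside.
- perch_green_top (a point): Centre of the flat top of the green bar; x across the bar (20 mm wide), y along it (110 mm), z up.
- perch_red: Red perch, fixed: same shape and sizes as the green one, with a red bar; the black capacitor stands on it. Origin at the centre of the foot's underside.
- meter: Yellow handheld multimeter lying face up, 150 mm (its x) by 75 mm by 36 mm high, knob to 45 mm; loose, leave it alone. Origin at the centre of its underside.
- driver: Red-handled screwdriver lying on the bench along its own x, about 200 mm long; loose, leave it alone.
- bin: Blue open parts bin 140 mm (its x) by 100 mm by 55 mm high with small parts; loose, leave it alone. Origin at the centre of its underside.
Not all that is in view belongs to the job. Leave any purple look-alike of the unit alone.

How it is judged:
By the outcome, as a careful person would: the job done as asked, in the order asked, and still so for the second after the job is handed in, with the robot touching nothing.
It also fails if it takes over 54 s, if anything falls off the work surface, if the arm or the gripper's body presses on something with over 40 N, if the wrist force passes 120 N, or if a joint passes its speed limit or range.

## Robot

A 6-joint arm with a two-finger parallel gripper is mounted at the origin on the work surface. World frame = base frame: x ahead of the robot, y to its left, z up, the work surface at z = 0. Lengths are in mm, angles in rad, forces in N, time in s.
With the tool pointing down it reaches from about 350 to 875 mm from the base axis. Payload 15.5 kg.
Tool frame: the origin (TCP) lies midway between the tips of the shut fingers; the grasp point (between the pads) lies r.grip_point_offset behind it (r.grip_point_offset is the distance from the TCP to the grasp point, in mm); z points along the fingers, y is the line along which they close (so a half turn about z gives the same grasp; the last joint's range is limited). The gripper opens to 85 mm and grips with 20 to 120 N. Pads are 22 mm wide; open, the fingers measure 114 mm over their backs; the gripper's body (76 mm by 85 mm) begins 54 mm behind the grasp point. The pads swing forward as they close: fully open they stand 13 mm farther back than shut.
Start: joints at [1.052, 0.494, 1.345, -0, 1.302, -0.096], TCP at [256.443, 569.968, 231.277] pointing down, gripper open.
Joint ranges: [-2.91, 2.91], [-0.82, 2.16], [0.22, 2.67], [-1.22, 4.37], [0.12, 2.79], [-3.08, 3.08]. Speed limits (rad/s): [1.89, 1.89, 2.57, 3.01, 3.01, 3.01].

## Interface

Orientations are given as a rotation vector (axis times angle).
In Python, from workcell import r, grab_frame, job_done gives the robot as it stands.
- The arm moves only by the tool carry_out, never from a script. Its argument "rows" is text: rows parted by semicolons, each of 7 numbers parted by spaces: the turn, a rotation vector about the tool's x, y, z in rad, then the shift along the tool's x, y, z in cm, then the opening in per cent of the stroke, from 0 (shut) to 100 (fully open). In form: rx ry rz dx dy dz grip; .... A call has exactly 10 rows; each row is the pose to reach, as a shift and turn from the pose commanded when the call began, along the tool's axes at that moment; what a row does not reach only later rows make up. A row lasts 1/12 s, in which the tool goes at most 41.7 mm and 7.16 degrees, less where a joint would pass 70% of its speed; a pose out of reach is approached as far as the arm can. A call with a gripper value outside its range is refused whole. The fingers move at their own pace and stop on an object; the grip force is fixed at half the most. Time passes only in rows, so rows that repeat a pose let the fingers close, or fill a call up. It gives the time, the measured TCP pose, the force, the opening and the grip force at its end, in the units of the state.
- r.sense(): the state, without advancing time (a new reading comes with each control period).
- grab_frame(name): name is "side" or "top"; returns a dict with "image" (400x640x3 uint8, blue, green, red), "range_z" (400x640 float32, mm along the optical axis (not along the pixel's ray), 0 where there is no reading), "vfov" (degrees; the focal length in pixels is half the picture's height over the tangent of half this angle, whatever the lens; pixels are square), "cx", "cy" (the principal point, pixels), "k1" (the pictures are not rectified: a ray, as slopes to the right and down, at radius r is drawn at 1 + k1 r^2 times it, then the intrinsics apply), "eye" and "orientation" of the camera in the world. Camera axes: x right, y down, z forward; pixel columns grow to the right and rows downward; lengths in mm; the calibration is good to about 2 mm. A picture is of the moment at which its call begins.
- job_done(): hands the job in; it is judged then, once.
The state is a dict: "time_s": time; "joint_positions": joint angles; "qvel": joint speeds; "tau": joint torques, N m; "position": TCP position; "tool_rot": TCP orientation; "ft_force": force on the tool from outside, world axes, zero at the start; "moment": the same for the moment, N m; "gripper_width": finger opening in mm; "gripper_force": force on a finger pad.
Only numpy, scipy, OpenCV 4.12 (cv2) and the standard library are available. Lean on these libraries where they do the work, as an engineer would, in place of code of your own. Each camera call takes 0.05 s, during which the arm holds its last target. There are 200 camera calls.

## Working session

There is one attempt and no reset: what is moved stays moved. The work goes in short steps, Python scripts to look and compute and a tool call to move; the robot and the scene stay as the last step left them, time stands still between calls to the robot, and variables do not carry over. Pictures are saved under pics/ and viewed, at most 11 in all, crops included, and the job is handed in when it is done.

Besides the shell and the picture viewer there is one more tool, called after "Request:" as name(argument=value, ...) on one line, values as JSON. carry_out: Moves the arm, as the interface text tells. Its arguments: {"type":"object","properties":{"rows":{"type":"string"}},"required":["rows"]}

```bash
mkdir -p pics
cat > h.py <<'E'
import numpy as np, cv2
from scipy.spatial.transform import Rotation as R
from workcell import r, grab_frame, job_done
def cam(f):
    o=np.array(f["orientation"],float)
    M=o if o.shape==(3,3) else (R.from_rotvec(o) if o.size==3 else R.from_quat(o)).as_matrix()
    fl=200/np.tan(np.radians(f["vfov"])/2)
    return fl,M,np.array(f["eye"],float)
def rays(f,uv):
    fl,M,e=cam(f); uv=np.asarray(uv,float).reshape(-1,2)
    K=np.array([[fl,0,f["cx"]],[0,fl,f["cy"]],[0,0,1]])
    s=cv2.undistortPoints(uv.reshape(-1,1,2),K,np.array([f["k1"],0,0,0.])).reshape(-1,2)
    return np.c_[s,np.ones(len(s))]@M.T, e
def onz(f,uv,z):
    d,e=rays(f,uv); return e+d*((z-e[2])/d[:,2])[:,None]
def cloud(f):
    v,u=np.mgrid[0:400,0:640]; d,e=rays(f,np.c_[u.ravel(),v.ravel()])
    return (e+d*f["range_z"].reshape(-1,1)).reshape(400,640,3)
E
python3 - <<'E'
from h import *
for n in("side","top"):
    f=grab_frame(n); cv2.imwrite(f"pics/{n}0.png",f["image"])
    print(n,f["vfov"],f["cx"],f["cy"],f["k1"],f["eye"],f["orientation"],(f["range_z"]>0).mean())
print(r.sense(),r.grip_point_offset)
E
```

```text
side 43.89171953173097 315.0572093300482 200.09111369483918 -0.07730025625336277 [ 469.22285694 -881.01234937 1205.49535902] [-2.42869605  0.07223682 -0.05312747] 0.99601171875
top 57.02395343681197 322.1196632402345 198.61298032071096 -0.06566497032131303 [ 392.28303693  102.3777614  1464.97951993] [-2.19285548  2.13298688 -0.11778223] 0.995796875
{'time_s': 0.1, 'joint_positions': array([ 1.05251928e+00,  4.94125116e-01,  1.34605547e+00, -3.57492543e-06,
        1.30249043e+00, -9.55037930e-02]), 'qvel': array([ 6.41772001e-04,  1.84248133e-05, -2.45076749e-06,  1.06412653e-03,
        7.96768710e-05, -9.62885300e-05]), 'tau': array([ 1.14465103e-03, -8.83585453e+01, -3.84559679e+01, -1.46877574e-04,
        5.18989546e-03,  3.29947602e-05]), 'position': array([256.27609489, 569.6976756 , 230.7619893 ]), 'tool_rot': array([-6.59086770e-01, -3.07134829e+00,  1.61620877e-03]), 'ft_force': array([-0.42719421, -0.19275693, -0.23803225]), 'moment': array([ 0.02263544, -0.06368086,  0.01812111]), 'gripper_force': 0.0, 'gripper_width': 85.28030159305625} 18.700000000000003
```

View pics/side0.png

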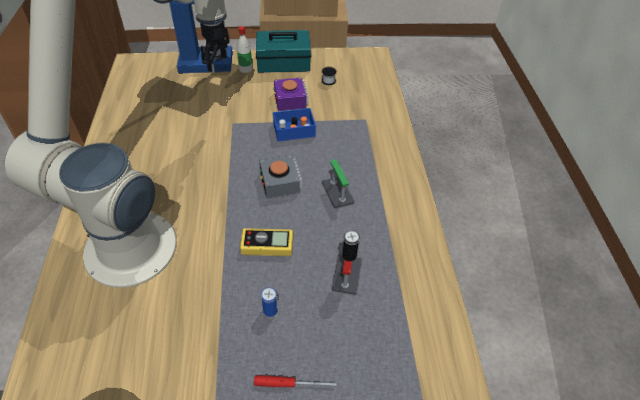

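View pics/top0.png

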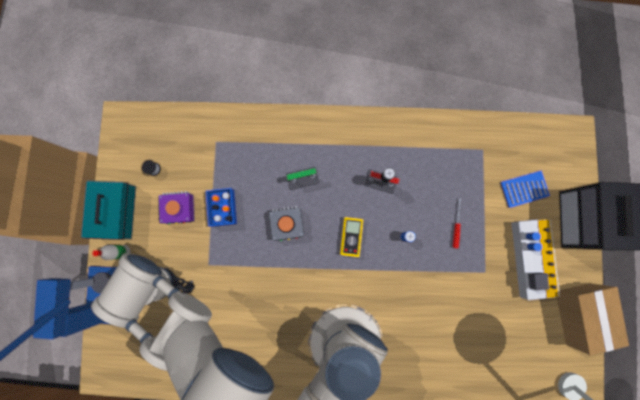

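Side view: the blue cap is at (269,302), the grey unit with its pad at (279,169), the green bar at (340,173), the black cap on the red bar at (350,245), the meter at (267,242). Top view: cap (408,237), pad (286,224), green bar (302,175).
Candidates for the unit are grey (279,169) and purple (290,90) in the side view. Grey fits, and it stands on the mat with lamps. For the blue cap, (269,302) stands on the mat, while the blue things in the tray at top (533,241) are off the mat, so they don't fit.

```bash
cat > m.py <<'E'
from h import *
def blob(f,roi,fn):
    x0,y0,x1,y1=roi; hsv=cv2.cvtColor(f["image"],cv2.COLOR_BGR2HSV).astype(int)
    m=np.zeros((400,640),bool); m[y0:y1,x0:x1]=fn(hsv[...,0],hsv[...,1],hsv[...,2])[y0:y1,x0:x1]
    n,l,s,c=cv2.connectedComponentsWithStats(m.astype(np.uint8)); k=1+s[1:,4].argmax(); return l==k
E
python3 - <<'E'
from m import *
S=grab_frame("side");T=grab_frame("top")
cop=lambda h,s,v:(h<16)&(s>110)&(v>80)
grn=lambda h,s,v:(h>45)&(h<80)&(s>110)&(v>50)
blu=lambda h,s,v:(h>100)&(h<130)&(s>120)
sil=lambda h,s,v:(s<70)&(v>150)
red=lambda h,s,v:((h<6)|(h>174))&(s>150)
for n,f,rois in(("side",S,dict(pad=(255,150,305,185),grn=(320,150,360,195),top=(255,285,285,302),blk=(335,225,365,246))),("top",T,dict(pad=(265,205,310,245),grn=(275,160,330,195),top=(395,225,425,250),blk=(375,160,405,182)))):
    C=cloud(f)
    for k,fn,z in(("pad",cop,75),("grn",grn,100),("top",sil,85),("blk",sil,185)):
        m=blob(f,rois[k],fn); v,u=np.nonzero(m); P=C[m]; P=P[abs(P[:,2]-z)<8]
        w=onz(f,np.c_[u,v],z)
        (c,sz,a)=cv2.minAreaRect((w[:,:2]).astype(np.float32))
        print(n,k,m.sum(),"px",u.mean().round(1),v.mean().round(1),"onz",w.mean(0).round(1),"rect",np.round(c,1),np.round(sz,1),round(a,1),"cloud",len(P),np.median(P,0).round(1) if len(P) else 0)
a=cv2.resize(S["image"][270:330,230:310],None,fx=5,fy=5,interpolation=2)
b=cv2.resize(S["image"][140:210,250:360],None,fx=4.2,fy=4.2,interpolation=2)[:294]
b=cv2.copyMakeBorder(b,0,300-b.shape[0],0,0,0); cv2.imwrite("pics/crop1.png",np.hstack([a,b])[:,:800])
E
```

```text
side pad 177 px 278.6 167.3 onz [448.6 235.5  75. ] rect [448.9 235.6] [54.1 52.8] 53.1 cloud 171 [449.6 238.5  72.7]
side grn 180 px 339.1 172.8 onz [635.4 178.3 100. ] rect [634.9 179.9] [ 21.9 115.1] 14.8 cloud 166 [635.8 183.4  97.2]
side top 124 px 268.3 293.6 onz [ 413.7 -227.3   85. ] rect [ 414.8 -227.2] [34.2 33.5] 66.0 cloud 122 [ 413.  -227.2   85.3]
side blk 113 px 351.4 236.1 onz [ 632.1 -129.1  185. ] rect [ 632.3 -128.7] [31.9 33.6] 86.9 cloud 113 [ 632.2 -129.   183.9]
top pad 188 px 285.5 223.5 onz [449.  243.3  75. ] rect [449.1 243.3] [53.7 53.2] 46.9 cloud 172 [450.5 242.2  76. ]
top grn 168 px 300.8 173.8 onz [636.1 190.5 100. ] rect [636.3 189.9] [ 22.2 109.4] 15.8 cloud 156 [635.9 189.6 101.2]
top top 92 px 410.4 235.7 onz [ 415.7 -226.7   85. ] rect [ 414.7 -227. ] [37.3 34. ] 0.2 cloud 75 [ 414.6 -224.7   86.3]
top blk 83 px 389.2 172.6 onz [ 634.  -127.1  185. ] rect [ 634.4 -128.2] [32.5 31.9] 0.4 cloud 83 [ 632.6 -126.1  186.9]
```

View pics/crop1.png

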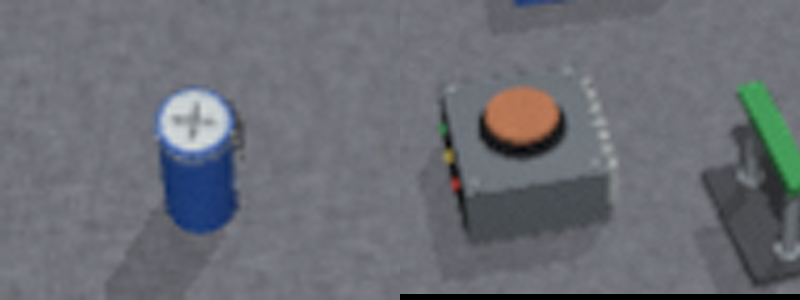

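The crop confirms the blue can (top "+" near (195,120)), the grey unit with its copper pad and lamps, and the green bar beside it. Cap ≈ (414.7,-227), pad ≈ (449,242), bar ≈ (636,189) running about 105° from x. The heights agree with the sizes given.

```bash
cat > go.py <<'E'
import sys
from h import *
s=r.sense(); M=R.from_rotvec(s["tool_rot"]); p=np.array(s["position"])
print("t",s["time_s"],"p",p.round(1),"axes x,y",M.as_matrix()[:2,:2].T.round(3).tolist(),"z",M.as_matrix()[:,2].round(4))
for a in sys.argv[1:]:
    print(a,"-> cm",(M.inv().apply(np.array(eval(a))-p)/10).round(2))
E
python3 go.py 410,200,231 414.7,-227,231 414.7,-227,33
```

```text
t 0.2 p [256.3 569.8 230.9] axes x,y [[-0.912, 0.41], [0.41, 0.912]] z [-4.e-04 -7.e-04 -1.e+00]
410,200,231 -> cm [-2.919e+01 -2.742e+01  1.000e-02]
414.7,-227,231 -> cm [-4.714e+01 -6.616e+01  4.000e-02]
414.7,-227,33 -> cm [-47.14 -66.15  19.84]
```

Request:
carry_out(rows="0 0 0 -2.9 -2.7 0 100;0 0 0 -5.8 -5.4 0 100;0 0 0 -8.7 -8.2 0 100;0 0 0 -11.7 -11 0 100;0 0 0 -14.6 -13.7 0 100;0 0 0 -17.5 -16.4 0 100;0 0 0 -20.4 -19.2 0 100;0 0 0 -23.3 -21.9 0 100;0 0 0 -26.2 -24.7 0 100;0 0 0 -29.2 -27.4 0 100")

```text
time_s: 1.03
position: [410.4, 198.4, 231.4]
tool_rot: [0.659, 3.072, 0.0]
ft_force: [1.9, 1.5, 1.0]
gripper_width: 85.7
gripper_force: 0.0
```

```bash
python3 go.py 414.7,-227,150
```

```text
t 1.0333 p [410.4 198.4 231.4] axes x,y [[-0.912, 0.41], [0.41, 0.912]] z [ 0.e+00  1.e-04 -1.e+00]
414.7,-227,150 -> cm [-17.84 -38.62   8.13]
```

Request:
carry_out(rows="0 0 0 -1.6 -3.5 0.5 100;0 0 0 -3.3 -7.1 1 100;0 0 0 -5 -10.8 2 100;0 0 0 -6.7 -14.5 3 100;0 0 0 -8.4 -18.2 4 100;0 0 0 -10.1 -21.9 4.8 100;0 0 0 -11.8 -25.6 5.6 100;0 0 0 -13.5 -29.3 6.4 100;0 0 0 -15.2 -33 7.3 100;0 0 0 -16.9 -36.6 8.1 100")

```text
time_s: 1.87
position: [413.7, -205.0, 149.8]
tool_rot: [0.66, 3.071, -0.0]
ft_force: [1.3, 1.2, 0.4]
gripper_width: 85.5
gripper_force: 0.0
```

```bash
python3 go.py 414.7,-227,110 414.7,-227,33
```

```text
t 1.8667 p [ 413.7 -205.   149.8] axes x,y [[-0.912, 0.411], [0.411, 0.912]] z [ 1.e-04 -1.e-04 -1.e+00]
414.7,-227,110 -> cm [-0.99 -1.96  3.98]
414.7,-227,33 -> cm [-0.99 -1.96 11.68]
```

Request:
carry_out(rows="0 0 0 -0.5 -1 1.5 100;0 0 0 -1 -2 3 100;0 0 0 -1 -2 3.5 100;0 0 0 -1 -2 5 100;0 0 0 -1 -2 6.5 100;0 0 0 -1 -2 8 100;0 0 0 -1 -2 9.5 100;0 0 0 -1 -2 11 100;0 0 0 -1 -2 11.7 100;0 0 0 -1 -2 11.7 100")

```text
time_s: 2.7
position: [414.7, -224.3, 32.5]
tool_rot: [-0.658, -3.07, -0.001]
ft_force: [-0.2, 0.5, 0.2]
gripper_width: 85.5
gripper_force: 0.0
```

```bash
python3 - <<'E'
from m import *
s=r.sense(); print(s["position"],s["ft_force"])
S=grab_frame("side"); cv2.imwrite("pics/c2.png",cv2.resize(S["image"][240:340,200:330],None,fx=5,fy=5))
E
python3 go.py 414.7,-227,33
```

```text
[ 414.71928353 -224.25427217   32.46020644] [-0.19999904  0.54821154  0.16297178]
t 2.75 p [ 415.  -224.5   33.2] axes x,y [[-0.912, 0.41], [0.41, 0.912]] z [-1.e-03  7.e-04 -1.e+00]
414.7,-227,33 -> cm [-0.07 -0.24  0.02]
```

View pics/c2.png

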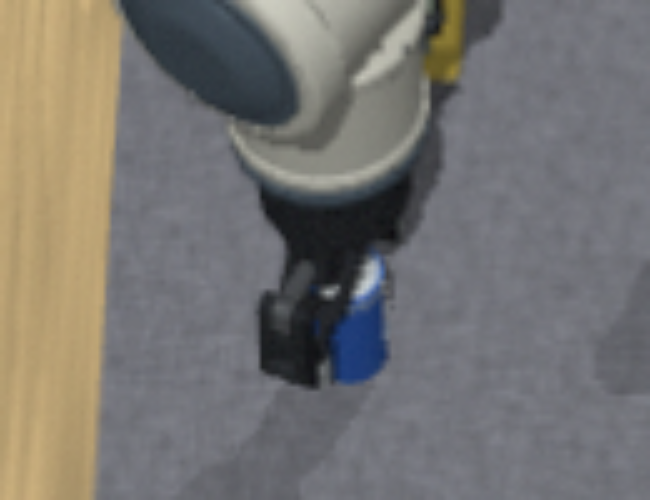

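The near finger is at about crop (290,340) with the can at (360,330) between the fingers. I'll nudge 2 mm and close.

Request:
carry_out(rows="0 0 0 0 -0.2 0 100;0 0 0 0 -0.2 0 100;0 0 0 0 -0.2 0 45;0 0 0 0 -0.2 0 35;0 0 0 0 -0.2 0 35;0 0 0 0 -0.2 0 35;0 0 0 0 -0.2 0 35;0 0 0 0 -0.2 0 35;0 0 0 0 -0.2 0 35;0 0 0 0 -0.2 0 35")

```text
time_s: 3.58
position: [414.5, -227.1, 33.7]
tool_rot: [0.659, 3.071, -0.0]
ft_force: [-0.3, 0.8, 9.7]
gripper_width: 39.4
gripper_force: 59.0
```

```bash
python3 go.py 414.7,-227,33 414.7,-227,233
```

```text
t 3.5833 p [ 414.5 -227.1   33.7] axes x,y [[-0.912, 0.41], [0.41, 0.912]] z [ 4.e-04 -4.e-04 -1.e+00]
414.7,-227,33 -> cm [-0.02  0.02  0.07]
414.7,-227,233 -> cm [ -0.03   0.02 -19.93]
```

Request:
carry_out(rows="0 0 0 0 0 -0.5 35;0 0 0 0 0 -1.5 35;0 0 0 0 0 -3 35;0 0 0 0 0 -5 35;0 0 0 0 0 -7 35;0 0 0 0 0 -9 35;0 0 0 0 0 -11 35;0 0 0 0 0 -12.5 35;0 0 0 0 0 -12.7 35;0 0 0 0 0 -12.7 35")

```text
time_s: 4.42
position: [414.6, -227.2, 161.0]
tool_rot: [0.659, 3.07, -0.001]
ft_force: [-0.4, 1.1, -1.3]
gripper_width: 39.0
gripper_force: 60.4
```

```bash
python3 - <<'E'
from m import *
S=grab_frame("side"); cv2.imwrite("pics/c3.png",cv2.resize(S["image"][200:340,200:330],None,fx=4,fy=4))
E
python3 go.py 445,20,160 449.2,241.5,160
```

```text
t 4.4667 p [ 414.2 -226.9  160.2] axes x,y [[-0.912, 0.41], [0.41, 0.912]] z [ 2.e-04 -2.e-04 -1.e+00]
445,20,160 -> cm [7.330e+00 2.378e+01 2.000e-02]
449.2,241.5,160 -> cm [1.603e+01 4.415e+01 1.000e-02]
```

View pics/c3.png

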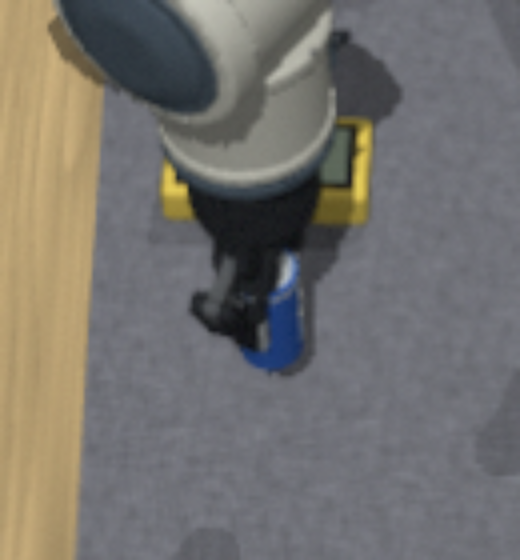

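The can is lifted and upright in the fingers, its base at about crop (272,362). I'll carry it over to the pad.

Request:
carry_out(rows="0 0 0 0.4 1 0 35;0 0 0 1.1 3 0 35;0 0 0 2 5.5 0 35;0 0 0 3 8.2 0 35;0 0 0 4 11 0 35;0 0 0 5 13.8 0 35;0 0 0 6 16.6 0 35;0 0 0 7 19.4 0 35;0 0 0 8 22.2 0 35;0 0 0 9 25 0 35")

```text
time_s: 5.3
position: [433.7, 39.9, 159.3]
tool_rot: [-0.659, -3.07, 0.0]
ft_force: [1.1, 0.4, -1.8]
gripper_width: 38.7
gripper_force: 60.5
```

```bash
python3 go.py 449.2,241.5,140
```

```text
t 5.3 p [433.7  39.9 159.3] axes x,y [[-0.912, 0.41], [0.41, 0.912]] z [-2.1e-03  2.0e-04 -1.0e+00]
449.2,241.5,140 -> cm [ 6.85 19.02  1.93]
```

Request:
carry_out(rows="0 0 0 0.9 2.5 0 35;0 0 0 1.8 5 0 35;0 0 0 2.7 7.5 0.2 35;0 0 0 3.6 10 0.5 35;0 0 0 4.5 12.5 0.8 35;0 0 0 5.3 14.8 1.1 35;0 0 0 6 16.8 1.4 35;0 0 0 6.5 18.2 1.7 35;0 0 0 6.8 19 1.9 35;0 0 0 6.8 19 1.9 35")

```text
time_s: 6.13
position: [449.8, 240.4, 140.0]
tool_rot: [-0.656, -3.07, 0.001]
ft_force: [-0.4, -0.7, -1.0]
gripper_width: 39.0
gripper_force: 60.5
```

```bash
python3 - <<'E'
from m import *
S=grab_frame("side");T=grab_frame("top")
cv2.imwrite("pics/c4.png",np.hstack([cv2.resize(f["image"][a:a+100,b:b+80],None,fx=5,fy=5) for f,a,b in((S,100,240),(T,170,245))]))
E
python3 go.py 449.2,241.5,140 449.2,241.5,109
```

```text
t 6.2333 p [450.  238.8 140.7] axes x,y [[-0.912, 0.41], [0.41, 0.912]] z [-1.4e-03 -7.0e-04 -1.0e+00]
449.2,241.5,140 -> cm [0.19 0.22 0.07]
449.2,241.5,109 -> cm [0.19 0.22 3.17]
```

View pics/c4.png

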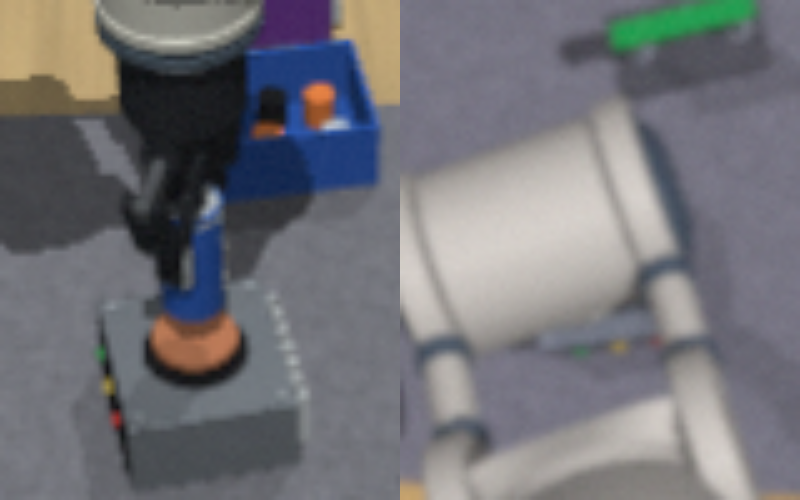

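Left (side): the can is held above the pad, its base at crop (195,318), directly above the copper pad at (195,345). Right (top): the arm hides it. I'll check the side view's bias with the held can.

Run:
```python
from m import *
S=grab_frame("side"); p=r.sense()["position"]; print(p)
m=blob(S,(262,130,300,172),lambda h,s,v:(h>100)&(h<130)&(s>120))
v,u=np.nonzero(m)
for k in range(v.max()-4,v.max()+1): print(k,u[v==k].min(),u[v==k].max())
# bottom rim expected
fl,Mc,e=cam(S)
def proj(P):
    q=(np.atleast_2d(P)-e)@Mc; s=q[:,:2]/q[:,2:]; s=s*(1+S["k1"]*(s**2).sum(1))[:,None]; return s*fl+[S["cx"],S["cy"]]
t=np.linspace(0,6.283,60)
q=proj(np.c_[p[0]+20*np.cos(t),p[1]+20*np.sin(t),np.full(60,p[2]-33.6)])
print("rim u",q[:,0].min(),q[:,0].max(),"v max",q[:,1].max())
m=blob(S,(255,150,305,185),lambda h,s,v:(h<16)&(s>110)&(v>80)); v,u=np.nonzero(m); print("pad u",u.min(),u.max(),"vmax",v.max())
for y in(236,240,243):
    q=proj(np.c_[449.2+28*np.cos(t),y+28*np.sin(t),np.full(60,75)]); print(y,q.min(0),q.max(0))
```

```text
[450.28297374 238.40168429 140.94214937]
136 285 299
137 284 299
138 284 299
139 284 293
140 284 285
rim u 272.373228568104 285.1054486286651 v max 163.8968557123332
pad u 270 287 vmax 173
236 [269.99035017 160.99357956] [287.55941323 173.51382804]
240 [269.98207423 160.12222823] [287.52194159 172.60059897]
243 [269.97590013 159.47060935] [287.49392852 171.91769719]
```

Request:
carry_out(rows="0 0 0 0.1 0.1 0.5 35;0 0 0 0.1 0.1 1 35;0 0 0 0.1 0.1 1.5 35;0 0 0 0.1 0.1 2 35;0 0 0 0.1 0.1 2.4 35;0 0 0 0.1 0.1 2.7 35;0 0 0 0.1 0.1 2.9 35;0 0 0 0.1 0.1 3.1 35;0 0 0 0.1 0.1 3.3 35;0 0 0 0.1 0.1 3.4 35")

```text
time_s: 7.12
position: [450.4, 240.4, 107.2]
tool_rot: [0.659, 3.071, 0.0]
ft_force: [-1.3, 0.2, 3.0]
gripper_width: 39.2
gripper_force: 60.5
```

```bash
python3 go.py 449.3,240,100.7; python3 -c "
from h import *
print(r.sense()['ft_force'])"
```

```text
t 7.1167 p [450.4 240.4 107.2] axes x,y [[-0.912, 0.41], [0.41, 0.912]] z [ 2.e-04  0.e+00 -1.e+00]
449.3,240,100.7 -> cm [ 0.08 -0.08  0.65]
[-1.2636078   0.20972924  3.02169589]
```

Contact (about 4 N over the baseline). Pressing on slowly.

Request:
carry_out(rows="0 0 0 0 0 0.1 35;0 0 0 0 0 0.2 35;0 0 0 0 0 0.3 35;0 0 0 0 0 0.4 35;0 0 0 0 0 0.5 35;0 0 0 0 0 0.6 35;0 0 0 0 0 0.7 35;0 0 0 0 0 0.75 35;0 0 0 0 0 0.8 35;0 0 0 0 0 0.8 35")

```text
time_s: 7.95
position: [450.6, 240.4, 100.4]
tool_rot: [0.659, 3.071, 0.001]
ft_force: [-6.1, -4.5, 29.4]
gripper_width: 38.8
gripper_force: 63.5
```

Bottomed (29 N, well past 10 N). Hold about 1.2 s.

Request:
carry_out(rows="0 0 0 0 0 0 35;0 0 0 0 0 0 35;0 0 0 0 0 0 35;0 0 0 0 0 0 35;0 0 0 0 0 0 35;0 0 0 0 0 0 35;0 0 0 0 0 0 35;0 0 0 0 0 0 35;0 0 0 0 0 0 35;0 0 0 0 0 0 35")

```text
time_s: 8.78
position: [450.5, 240.5, 100.5]
tool_rot: [0.659, 3.071, 0.001]
ft_force: [-6.4, -2.6, 29.9]
gripper_width: 38.9
gripper_force: 63.5
```

Run:
```python
from m import *
S=grab_frame("side")
cv2.imwrite("pics/c5.png",cv2.resize(S["image"][100:200,240:340],None,fx=5,fy=5))
```

```text
(no output)
```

View pics/c5.png

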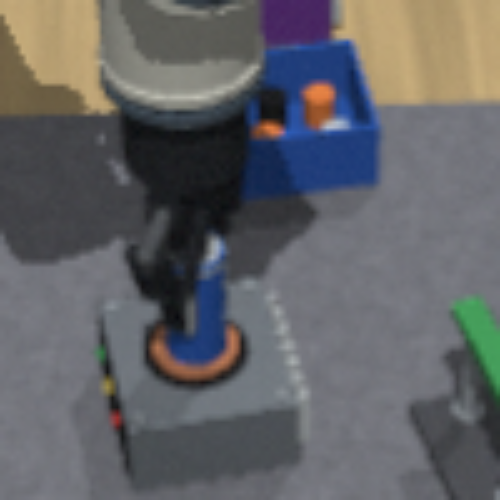

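The can stands central on the pad: crop base (195,340), with copper showing evenly round it. Hold briefly, then lift.

Request:
carry_out(rows="0 0 0 0 0 0 35;0 0 0 0 0 0 35;0 0 0 0 0 0 35;0 0 0 0 0 -0.4 35;0 0 0 0 0 -1 35;0 0 0 0 0 -2 35;0 0 0 0 0 -3.2 35;0 0 0 0 0 -4.5 35;0 0 0 0 0 -5.7 35;0 0 0 0 0 -6.6 35")

```text
time_s: 9.67
position: [450.4, 240.5, 166.6]
tool_rot: [0.659, 3.071, 0.001]
ft_force: [1.7, -0.1, -1.6]
gripper_width: 38.7
gripper_force: 60.3
```

```bash
python3 go.py 635.8,187,166
```

```text
t 9.6667 p [450.4 240.5 166.6] axes x,y [[-0.912, 0.41], [0.41, 0.912]] z [ 7.e-04  3.e-04 -1.e+00]
635.8,187,166 -> cm [-19.1    2.73   0.07]
```

Request:
carry_out(rows="0 0 0 -1 0.1 0 35;0 0 0 -3 0.4 0 35;0 0 0 -5.5 0.8 0 35;0 0 0 -8.2 1.2 0 35;0 0 0 -11 1.6 0 35;0 0 0 -13.7 2 0 35;0 0 0 -16.2 2.3 0 35;0 0 0 -18.2 2.6 0 35;0 0 0 -19.1 2.7 0 35;0 0 0 -19.1 2.7 0 35")

```text
time_s: 10.5
position: [637.2, 185.6, 164.4]
tool_rot: [0.661, 3.071, -0.0]
ft_force: [-0.2, 0.0, -2.1]
gripper_width: 39.0
gripper_force: 60.4
```

```bash
python3 go.py 635.8,187,134
python3 - <<'E'
from m import *
S=grab_frame("side");T=grab_frame("top")
cv2.imwrite("pics/c6.png",np.hstack([cv2.resize(f["image"][a:a+100,b:b+80],None,fx=5,fy=5) for f,a,b in((S,115,300),(T,130,260))]))
E
```

```text
t 10.5 p [637.2 185.6 164.4] axes x,y [[-0.911, 0.411], [0.411, 0.911]] z [ 0.e+00 -2.e-04 -1.e+00]
635.8,187,134 -> cm [0.18 0.07 3.04]
```

View pics/c6.png

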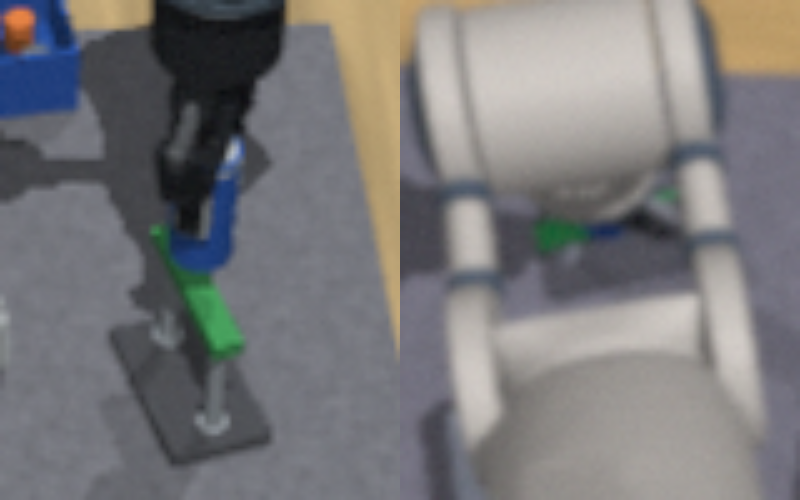

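The can is over the green bar: side crop base (203,265), bar end (225,350). The top view is mostly hidden. Lowering near, then a measured check.

Request:
carry_out(rows="0 0 0 0.1 0.1 0.3 35;0 0 0 0.1 0.1 0.7 35;0 0 0 0.1 0.1 1.1 35;0 0 0 0.1 0.1 1.5 35;0 0 0 0.1 0.1 1.8 35;0 0 0 0.1 0.1 2.1 35;0 0 0 0.1 0.1 2.3 35;0 0 0 0.1 0.1 2.4 35;0 0 0 0.1 0.1 2.4 35;0 0 0 0.1 0.1 2.4 35")

```text
time_s: 11.43
position: [635.1, 187.9, 141.3]
tool_rot: [0.659, 3.072, -0.0]
ft_force: [-0.5, 0.3, -1.1]
gripper_width: 38.6
gripper_force: 60.4
```

```bash
python3 go.py 635.8,187,134
python3 - <<'E'
from m import *
S=grab_frame("side")
mb=blob(S,(325,135,365,180),lambda h,s,v:(h>100)&(h<130)&(s>110)&(v>50)); mg=blob(S,(320,160,365,200),lambda h,s,v:(h>45)&(h<80)&(s>110)&(v>100))
v,u=np.nonzero(mb); print([(k,u[v==k].min(),u[v==k].max()) for k in range(v.max()-8,v.max()+1)])
v2,u2=np.nonzero(mg); rows=np.array([(k,u2[v2==k].min(),u2[v2==k].max()+1) for k in np.unique(v2)]); print(rows.tolist())
# bar edges on z=100, and can sides on plane through can axis
for c in(1,2): print("bar edge",onz(S,np.c_[rows[:,c]-.5,rows[:,0]],100)[:,:2].round(1).tolist())
cv2.imwrite("pics/c7.png",cv2.resize(S["image"][125:205,300:380],None,fx=7,fy=7))
E
```

```text
t 11.4333 p [635.1 187.9 141.3] axes x,y [[-0.912, 0.41], [0.41, 0.912]] z [ 1.e-04 -0.e+00 -1.e+00]
635.8,187,134 -> cm [-0.1  -0.06  0.73]
[(165, np.int64(341), np.int64(344)), (166, np.int64(333), np.int64(344)), (167, np.int64(333), np.int64(344)), (168, np.int64(333), np.int64(344)), (169, np.int64(333), np.int64(344)), (170, np.int64(333), np.int64(344)), (171, np.int64(333), np.int64(343)), (172, np.int64(334), np.int64(343)), (173, np.int64(336), np.int64(341))]
[[174, 339, 344], [175, 338, 344], [176, 338, 345], [177, 339, 345], [178, 339, 346], [179, 340, 347], [180, 340, 347], [181, 341, 348], [182, 341, 348], [183, 342, 348], [184, 342, 347], [185, 343, 347]]
bar edge [[633.1, 172.9], [629.6, 168.8], [629.2, 164.6], [631.8, 160.2], [631.4, 156.0], [634.1, 151.7], [633.6, 147.5], [636.3, 143.2], [635.9, 139.0], [638.5, 134.8], [638.1, 130.6], [640.7, 126.4]]
bar edge [[648.5, 172.2], [648.1, 167.9], [650.7, 163.5], [650.3, 159.3], [652.9, 155.0], [655.5, 150.6], [655.1, 146.5], [657.7, 142.1], [657.2, 138.0], [656.8, 133.9], [653.3, 129.9], [652.8, 125.8]]
```

View pics/c7.png

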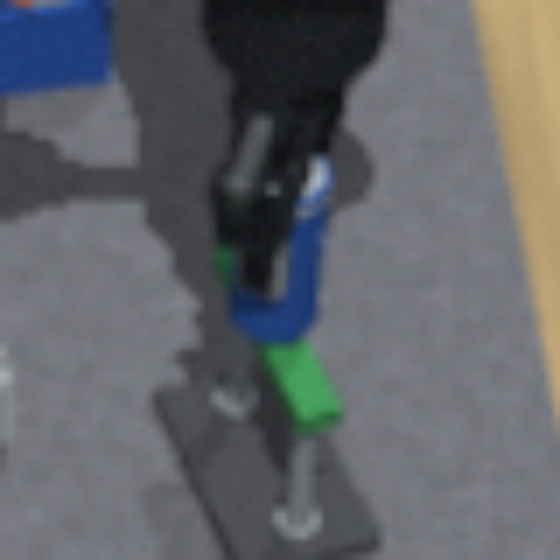

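Run:
```python
from m import *
S=grab_frame("side")
fl,Mc,e=cam(S)
def proj(P):
    q=(np.atleast_2d(P)-e)@Mc; s=q[:,:2]/q[:,2:]; s=s*(1+S["k1"]*(s**2).sum(1))[:,None]; return s*fl+[S["cx"],S["cy"]]
t=np.linspace(0,6.283,90); p=r.sense()["position"]; print(p)
q=proj(np.c_[p[0]+20*np.cos(t),p[1]+20*np.sin(t),np.full(90,p[2]-33.5)])
print("expected rim",q.min(0).round(1),q.max(0).round(1)," seen u 332.5..344.5 vmax 173.5")
du=338.5-(q[:,0].min()+q[:,0].max())/2; dv=173.5-q[:,1].max()
c=proj([p[0],p[1],p[2]-33.5])[0]+[du,dv]; w=onz(S,c,p[2]-33.5)[0]; print("can seen",w)
n=np.array([.966,.26]); print("across: can",w[:2]@n,"bar",np.array([635.2,179.5])@n)
```

```text
[635.15005614 187.98129704 141.43180294]
expected rim [332.4 164.1] [345.3 173.4]  seen u 332.5..344.5 vmax 173.5
can seen [634.05668537 187.39228582 107.93180294]
across: can 661.2207523838194 bar 660.2732
```

The can is within about 1 mm of the bar's centreline. Lower gently to contact.

Request:
carry_out(rows="0 0 0 0 0 0.1 35;0 0 0 0 0 0.2 35;0 0 0 0 0 0.3 35;0 0 0 0 0 0.4 35;0 0 0 0 0 0.5 35;0 0 0 0 0 0.6 35;0 0 0 0 0 0.65 35;0 0 0 0 0 0.7 35;0 0 0 0 0 0.7 35;0 0 0 0 0 0.7 35")

```text
time_s: 12.37
position: [635.1, 188.0, 134.3]
tool_rot: [0.659, 3.072, 0.0]
ft_force: [0.6, 0.1, -0.6]
gripper_width: 38.6
gripper_force: 60.4
```

Request:
carry_out(rows="0 0 0 0 0 0.02 35;0 0 0 0 0 0.04 35;0 0 0 0 0 0.06 35;0 0 0 0 0 0.08 35;0 0 0 0 0 0.09 35;0 0 0 0 0 0.1 35;0 0 0 0 0 0.1 35;0 0 0 0 0 0.1 35;0 0 0 0 0 0.1 35;0 0 0 0 0 0.1 35")

```text
time_s: 13.2
position: [635.1, 188.0, 133.7]
tool_rot: [0.659, 3.071, 0.0]
ft_force: [-1.8, -0.1, 6.1]
gripper_width: 38.7
gripper_force: 60.7
```

Seated at about 7 N. Release gradually.

Request:
carry_out(rows="0 0 0 0 0 0 44;0 0 0 0 0 0 46;0 0 0 0 0 0 48;0 0 0 0 0 0 50;0 0 0 0 0 0 54;0 0 0 0 0 0 60;0 0 0 0 0 0 68;0 0 0 0 0 0 78;0 0 0 0 0 0 88;0 0 0 0 0 0 88")

```text
time_s: 14.03
position: [635.1, 188.0, 133.3]
tool_rot: [-0.659, -3.072, 0.0]
ft_force: [-0.1, -0.4, 0.7]
gripper_width: 75.3
gripper_force: 0.0
```

Run:
```python
from m import *
S=grab_frame("side"); print(r.sense()["ft_force"])
cv2.imwrite("pics/c8.png",cv2.resize(S["image"][115:215,290:390],None,fx=5,fy=5))
```

```text
[-0.22249401  0.01283804 -0.06488827]
```

View pics/c8.png

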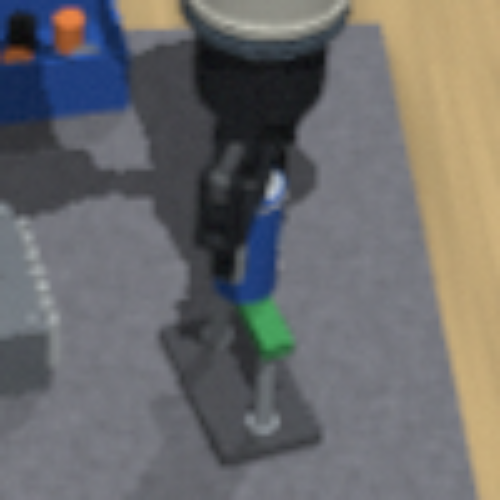

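The can stands on the bar, crop base (247,295), with the fingers clear of it. Straight up now.

Request:
carry_out(rows="0 0 0 0 0 -0.3 88;0 0 0 0 0 -1 88;0 0 0 0 0 -2 88;0 0 0 0 0 -3.2 88;0 0 0 0 0 -4.5 88;0 0 0 0 0 -6 88;0 0 0 0 0 -8 88;0 0 0 0 0 -10 88;0 0 0 0 0 -12 88;0 0 0 0 0 -14 88")

```text
time_s: 14.92
position: [635.0, 188.0, 275.8]
tool_rot: [0.659, 3.07, 0.001]
ft_force: [0.3, 0.8, 0.2]
gripper_width: 75.2
gripper_force: 0.0
```

Run:
```python
from m import *
S=grab_frame("side"); print(r.sense()["position"],r.sense()["ft_force"])
cv2.imwrite("pics/c9.png",cv2.resize(S["image"][95:305,220:400],None,fx=2.8,fy=2.8))
```

```text
[636.49893931 188.33452926 280.15235236] [-0.16438111 -0.44833903  4.91435873]
```

View pics/c9.png

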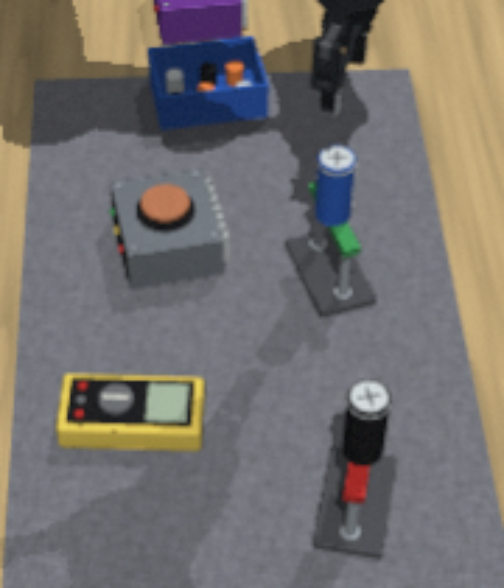

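The blue can stands upright on the green bar at crop (335,185). The black can, meter and bin have not moved, the pad is back up, and the gripper is clear.

```bash
python3 -c "
from h import *
print(job_done())"
```

```text
the job is handed in; nothing more can be done
None
```

The blue capacitor was pressed on the grey unit's pad at about 30 N (it takes about 10 N to bottom) and held for over a second, then set gently upright on the green bar and released; the job was handed in at about 15 s with no verdict returned.

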